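# Cure resin pendants on the hook-in bench board

## Task

Fit the white work board into its steel holder: tilt it, hook its plain edge (opposite the handle) under the holder's lip, then lower the handle end until the board lies flat and fully home, and lay every brass pendant on it, face up, flat, wholly on the board and not on top of one another. Then take the curing lamp from its cradle and light the board from two sides so that nothing is left in shadow: first from the left of the small ring in the middle of the board, then from its right (left and right as seen looking from the lip along the board to the handle), each time holding the lamp still for three seconds with its lens 8 to 14 cm from the ring and its beam pointing straight at it. Finally lay the lamp back level in both forks of its cradle; leave the jar and the pliers where they are.

Things in the scene. Friction and masses are not known exactly. Their poses are not given: they have to be found in the camera images.
- holder: Fixed steel tray, in mm. Origin: centre of underside; +x from the lip end to the far kerb, z up. Floor z 10. Wall at x -82 carrying a lip from x -94 to -72, underside z 22, top z 28: a slot 12 high, 10 deep. Far kerb x 82 to 92, top z 22. Side kerbs, inner faces y +-79, top z 16. The board enters the slot only tilted, far end high (0.15 to 0.22 rad suits), and must lie under the lip and inside the kerbs.
- board_handle (a point): Loose white board 160 (x) x 150 (y) x 8 mm, 260 g, with a dark wooden bar handle 12 (x) x 60 (y) x 32 mm high standing on it, 52 mm from the board's centre towards +x. Starts flat on the bench. Point: middle of the bar, 24 mm above the board's underside (16 above its top, 16 below the bar's top). x from the plain edge to the handle edge, z up.
- board_edge (a point): Middle of the board's plain edge (the -x edge, the one to hook), half-way up its 8 mm thickness; 132 mm from board_handle along -x and 20 mm below it. Axes as board_handle.
- board_ring (a point): Centre of the small dark ring, 24 mm across, inlaid in the board's top face: 70 mm from board_handle along -x, 16 mm below it, 62 mm from the plain edge. +y: left, -y: right. Axes as board_handle. With the board home it lies at x -20 to -16, z 18 mm in the holder's frame.
- pendant_round_c (a point): Round pendant, 36 mm across, cast brass, 9 mm thick, resin face up, lying flat; a tiny seen-only loop sticks out on +x. Absent in some runs. Point: its centre, half-way up; z up out of its face, x towards the loop.
- pendant_square_c (a point): Square pendant, 32 x 32 mm, cast brass, 9 mm thick, resin face up, lying flat; a tiny seen-only loop sticks out on +x. Absent in some runs. Point: its centre, half-way up; z up out of its face, x towards the loop.
- pendant_bar_c (a point): Oblong pendant, 44 (x) x 22 (y) mm, cast brass, 9 mm thick, resin face up, lying flat; a tiny seen-only loop sticks out on +x. Absent in some runs. Point: its centre, half-way up; z up out of its face, x along its length.
- pendant_oval_c (a point): Oval pendant with straight sides, 44 (x) x 28 (y) mm, cast brass, 9 mm thick, resin face up, lying flat; a tiny seen-only loop sticks out on +x. Absent in some runs. Point: its centre, half-way up; z up out of its face, x along its length.
- lamp_grip (a point): Loose curing lamp, 140 g: white box handle 124 (x) x 26 (y) x 24 (z) mm, black round head 28 mm across at the +x end, bent 40 degrees downwards. Starts level in the cradle. Point: middle of the handle (balances within 20 mm of it, headwards). x along the handle to the head, z up. Grip it across y.
- lamp_lens (a point): Middle of the lamp's lens, 91 mm ahead (+x) of lamp_grip and 26 mm below it (-z). x of this point: the way the beam goes, 40 degrees below the handle's x; y as lamp_grip.
- lamp: The same lamp, at the middle of its handle's underside, 12 mm below lamp_grip; same axes.
- cradle: Fixed grey lamp cradle: base 100 (x) x 56 x 8 mm, two U-shaped forks at x +-38 (12 mm thick, 64 mm clear between for fingers), open upwards; fork floors z 45, 33 mm wide between prongs that rise to z 57. Origin: centre of underside. The lamp lies along x (head to +x at the start), middle of its handle at z 57 over the origin.
- jar: Amber jar with a steel cap, 48 mm across, 55 high. Bystander, not to be moved. Origin: centre of underside.
- pliers: Small pliers with black handles, 140 mm long, lying. Bystander, not to be moved. Origin: its pivot.
Not all that is in view belongs to the job. What is shaped like the part that bears pendant_bar_c but pink is not meant.

How it is judged (in metres and radians):
On the way, in this order (a step that is already met when the one before it is completed fails the run):
1. the board is tilted, its plain edge hooked under the holder's lip (x of board_edge in the frame of holder between -0.088 and -0.074 m and y of board_edge in the frame of holder between -0.015 and 0.015 m and z of board_edge in the frame of holder between 0.009 and 0.022 m and angle between board_ring's own z axis and vertical above 0.06 rad), for 0.05 s.
2. the board lies flat and home in the holder (x of board_ring in the frame of holder between -0.023 and -0.013 m and y of board_ring in the frame of holder between -0.008 and 0.008 m and z of board_ring in the frame of holder between 0.016 and 0.0205 m and angle between board_ring's own z axis and vertical below 0.03 rad and x of board_edge in the frame of holder below -0.074 m), for 0.3 s.
3. all pendants lie flat on the board (x of pendant_round_c in the frame of board_ring between -0.052 and 0.058 m and y of pendant_round_c in the frame of board_ring between -0.067 and 0.067 m and z of pendant_round_c in the frame of board_ring between 0.002 and 0.0075 m and angle between each of pendant_round_c, pendant_square_c, pendant_bar_c, pendant_oval_c's own z axis and vertical below 0.12 rad and x of pendant_square_c in the frame of board_ring between -0.052 and 0.058 m and y of pendant_square_c in the frame of board_ring between -0.067 and 0.067 m and z of pendant_square_c in the frame of board_ring between 0.002 and 0.0075 m and x of pendant_bar_c in the frame of board_ring between -0.052 and 0.058 m and y of pendant_bar_c in the frame of board_ring between -0.067 and 0.067 m and z of pendant_bar_c in the frame of board_ring between 0.002 and 0.0075 m and x of pendant_oval_c in the frame of board_ring between -0.052 and 0.058 m and y of pendant_oval_c in the frame of board_ring between -0.067 and 0.067 m and z of pendant_oval_c in the frame of board_ring between 0.002 and 0.0075 m), for 0.3 s.
4. the lamp is held still on the left of the ring, its beam on the ring (x of board_ring in the frame of lamp_lens between 0.06 and 0.16 m and y of board_ring in the frame of lamp_lens between -0.02 and 0.02 m and z of board_ring in the frame of lamp_lens between -0.02 and 0.02 m and height (world z) of lamp_lens above 0.04 m and linear speed of lamp below 0.03 m/s and angular speed of lamp below 0.2 rad/s and y of lamp_lens in the frame of board_ring above 0.02 m), for 2.5 s.
5. the lamp is held still on the right of the ring, its beam on the ring (x of board_ring in the frame of lamp_lens between 0.06 and 0.16 m and y of board_ring in the frame of lamp_lens between -0.02 and 0.02 m and z of board_ring in the frame of lamp_lens between -0.02 and 0.02 m and height (world z) of lamp_lens above 0.04 m and linear speed of lamp below 0.03 m/s and angular speed of lamp below 0.2 rad/s and y of lamp_lens in the frame of board_ring below -0.02 m), for 2.5 s.
At the end, for the whole second after the job is handed in: Board flat (0.03 rad) and home, plain edge under the lip; every pendant flat on it, face up, centre 8 mm inside the side edges, between lip and handle; lamp level in both cradle forks, centred within 20 mm. Before that: lens 60-160 mm from the ring, beam within 20 mm, still 2.5 s, left then right (all of step 2 and all of step 3 and x of lamp_grip in the frame of cradle between -0.02 and 0.02 m and y of lamp_grip in the frame of cradle between -0.006 and 0.006 m and z of lamp_grip in the frame of cradle between 0.053 and 0.061 m and angle between lamp_grip's own z axis and vertical below 0.1 rad); the robot touches nothing.
It fails at once if the jar is pushed more than 3 cm (distance of jar from where it was at the start of the episode above 0.03 m).
It fails at once if the pliers is pushed more than 3 cm (distance of pliers from where it was at the start of the episode above 0.03 m).
Of pendant_round, pendant_square, pendant_bar, pendant_oval only 3 to 4 are there at a start; the rules pass over those that are not, and their reading is None.
At some moment in a run one of pendant_round, pendant_square, pendant_bar, pendant_oval may be knocked a few centimetres aside while the robot is not near it.
It also fails if it takes over 210 s, if anything falls off the work surface, if the arm or the gripper's body presses on something with over 40 N, if the wrist force passes 120 N, or if a joint passes its speed limit or range.

## Robot

A 6-joint arm with a two-finger parallel gripper is mounted at the origin on the work surface. World frame = base frame: x ahead of the robot, y to its left, z up, the work surface at z = 0. Lengths are in m, angles in degrees, forces in N, time in s.
With the tool pointing down it reaches from about 0.35 to 0.875 m from the base axis. Payload 4.2 kg.
Tool frame: the origin (TCP) lies midway between the tips of the shut fingers; the grasp point (between the pads) lies 19 mm behind it; z points along the fingers, y is the line along which they close (so a half turn about z gives the same grasp; the last joint's range is limited). The gripper opens to 87 mm and grips with 3 to 60 N. Pads are 19 mm wide; open, the fingers measure 117 mm over their backs; the gripper's body (75 mm by 190 mm) begins 51 mm behind the grasp point.
Start: joints at [85.921, 22.042, 0.453, 0, -68.411, -14.817], TCP at [0.202, 0.591, 0.223] pointing down, gripper open.
Joint ranges: [-179.83, 179.83], [-69.29, 118.12], [-61.27, 80.66], [-181.25, 117.63], [-171.15, -9.14], [-177.46, 177.46]. Speed limits (degrees/s): [159.86, 159.86, 180, 180, 180, 180].

## Interface

Orientations are given as a 3x3 rotation matrix whose columns are the frame's x, y, z axes.
In Python, from station import r, cams gives the robot as it stands.
- The arm moves only by the tool play_rows, never from a script. Its argument "commands" is text: rows parted by semicolons, each of 6 numbers parted by spaces: the shift along the world's x, y, z normalised to -1 to 1, where 1 is 30 mm, then the turn, a rotation vector about the world's x, y, z normalised to -1 to 1, where 1 is 0.15 rad. A call has 1 to 20 rows; each row shifts and turns the commanded pose from where the row before left it; what a row does not reach is not made up. A row lasts 1/10 s, in which the tool goes at most 50 mm and 8.59 degrees, less where a joint would pass 70% of its speed; a pose out of reach is approached as far as the arm can. A call with a number of a shift or a turn outside -1 to 1 is refused whole. A call with a gripper value outside its range is refused whole. "grip" is the finger opening in mm, from 0 to 87, set as the call begins (left out, the last holds). The fingers move at their own pace and stop on an object; the grip force is fixed at half the most. Time passes only in rows, so rows that do not move let the fingers close. It gives the time, the measured TCP pose, the force, the opening and the grip force at its end, in the units of the state.
- r.sense(): the state, without advancing time (a new reading comes with each control period).
- cams.capture(name): name is "side" or "top"; returns (picture, depth): 420x560x3 uint8, blue, green, red; 420x560 float32, m along the optical axis (not along the pixel's ray), 0 where there is no reading.
- cams.camera_info(name): a dict with "mtx" (3x3 intrinsics, pixels), "R" (3x3) and "t" (3): a world point X has camera coordinates R X + t. Camera axes: x right, y down, z forward; pixel columns grow to the right and rows downward; lengths in m; the calibration is good to about 2 mm. A picture is of the moment at which its call begins. camera_info takes no time and is no camera call.
- r.finish_job(): hands the job in; it is judged then, once.
The state is a dict: "time_s": time; "joints": joint angles; "joint_velocities": joint speeds; "effort": joint torques, N m; "tcp_pos": TCP position; "ee_rot": TCP orientation; "wrist_force": force on the tool from outside, world axes, zero at the start; "moment": the same for the moment, N m; "gripper_width": opening from 0.0 (shut) to 1.0 (fully open); "gripper_force": force on a finger pad.
Only numpy, scipy, OpenCV 4.12 (cv2) and the standard library are available. Lean on these libraries where they do the work, as an engineer would, in place of code of your own. Each camera call takes 0.05 s, during which the arm holds its last target. There are 200 camera calls.

## Working session

There is one attempt and no reset: what is moved stays moved. The work goes in short steps, Python scripts to look and compute and a tool call to move; the robot and the scene stay as the last step left them, time stands still between calls to the robot, and variables do not carry over. Pictures are saved under pics/ and viewed, at most 14 in all, crops included, and the job is handed in when it is done.

Besides the shell and the picture viewer there is one more tool, called after "Request:" by a JSON object that holds its "op" and its "data". play_rows: Moves the arm, as the interface text tells. Scaled input: -1 to 1 covers 30 mm each way for a shift and 0.15 rad each way for a turn. Its arguments: {"type":"object","properties":{"commands":{"type":"string"},"grip":{"type":"number"}},"required":["commands"]}

```bash
ls; mkdir -p pics
python3 - <<'E'
from station import r,cams
import cv2,numpy as np
for n in("top","side"):
    p,d=cams.capture(n); cv2.imwrite(f"pics/{n}0.png",p); np.save(f"pics/{n}0.npy",d)
    i=cams.camera_info(n); print(n,i["mtx"],i["R"],i["t"])
print(r.sense())
E
```

```text
pics
top [[381.90737316   0.         283.5853021 ]
 [  0.         381.90737316 209.26735878]
 [  0.           0.           1.        ]] [[ 0.02157942 -0.99966856 -0.01403903]
 [-0.9911837  -0.01955592 -0.13104367]
 [ 0.13072569  0.0167431  -0.99127719]] [-0.06467959  0.52288608  0.98082274]
side [[534.10324303   0.         279.26450529]
 [  0.         534.10324303 215.41031837]
 [  0.           0.           1.        ]] [[ 0.98485844 -0.17330116 -0.00453435]
 [-0.13501589 -0.7503548  -0.64709998]
 [ 0.10874081  0.63791408 -0.76239167]] [-0.5073552   0.06873673  1.26775841]
{'time_s': 0.1, 'joints': array([ 8.59225430e+01,  2.20869942e+01,  3.89139332e-01, -2.37067438e-02,
       -6.84097936e+01, -1.48174252e+01]), 'joint_velocities': array([ 0.14767094, -0.10496499,  0.12868774,  0.1917662 , -0.05280343,
        0.07653438]), 'effort': array([ 4.33952900e-04, -3.91693211e+01,  1.87933892e+01,  4.23195899e+00,
        1.34242134e-02, -7.76976503e-05]), 'tcp_pos': array([0.20220569, 0.59084169, 0.22157687]), 'ee_rot': array([[ 9.46064885e-01, -3.23976798e-01, -5.17348574e-04],
       [-3.23977193e-01, -9.46063089e-01, -1.84667840e-03],
       [ 1.08836566e-04,  1.91468673e-03, -9.99998161e-01]]), 'wrist_force': array([-0.57889343, -0.40457247,  0.14147988]), 'moment': array([ 0.01460541, -0.02200128, -0.01653679]), 'gripper_force': 0.0, 'gripper_width': 0.9998480605583199}
```

View pics/top0.png

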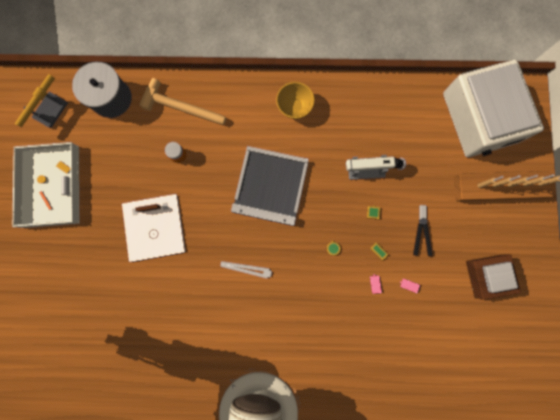

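View pics/side0.png

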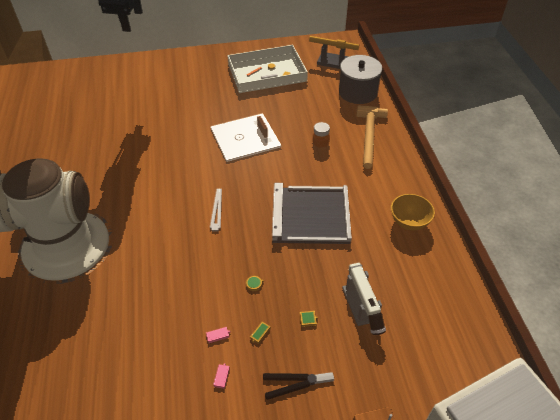

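The board is at top px (153,228), with its handle at (150,209) and ring at (153,234). The holder is at (270,186) with the lip on the robot side at (264,215), and the lamp is at (375,167).

Possible confusions:
- **Pendants:** round (333,249), square (374,213) and an oblong (380,251), all brass with green resin. The pink bars at (376,285) and (410,286) are decoys, and so are the orange bits in the tray at left.
- **White board:** the tray liner at (52,185) and the box at (495,105) are not the board.
- **Lamp:** the tweezers at (246,269) are not the lamp.

Next I'll measure these and check a close crop.

```bash
cat > h.py <<'E'
import cv2,numpy as np
from station import r,cams
def ray(n,uv,z):
    i=cams.camera_info(n);R,t=i["R"],np.ravel(i["t"])
    uv=np.atleast_2d(uv).astype(float)
    d=np.c_[(uv-i["mtx"][:2,2])/i["mtx"][0,0],np.ones(len(uv))]@R
    c=-R.T@t
    return c+d*((z-c[2])/d[:,2])[:,None]
def proj(n,X):
    i=cams.camera_info(n);c=np.atleast_2d(X)@np.array(i["R"]).T+np.ravel(i["t"])
    return c[:,:2]/c[:,2:]*i["mtx"][0,0]+i["mtx"][:2,2]
def blob(n,p,lo,hi,box,z,k=0):
    """largest colour blob in box (x0,y0,x1,y1); returns world min-area rect centre,size,corners"""
    m=cv2.inRange(cv2.cvtColor(p,cv2.COLOR_BGR2HSV),lo,hi);b=np.zeros_like(m);x0,y0,x1,y1=box
    b[y0:y1,x0:x1]=m[y0:y1,x0:x1]
    if k: b=cv2.morphologyEx(b,cv2.MORPH_CLOSE,np.ones((k,k)))
    c=max(cv2.findContours(b,cv2.RETR_EXTERNAL,cv2.CHAIN_APPROX_NONE)[0],key=cv2.contourArea)
    w=ray(n,c[:,0],z)[:,:2]*1000
    q=cv2.minAreaRect(w.astype(np.float32));cor=cv2.boxPoints(q)
    mo=cv2.moments(c);cen=ray(n,[mo["m10"]/mo["m00"],mo["m01"]/mo["m00"]],z)[0]*1000
    return dict(rect=np.round(q[0],1),size=np.round(q[1],1),cor=np.round(cor,1).tolist(),cen=np.round(cen[:2],1),ang=round(q[2],1),area=cv2.contourArea(c))
E
python3 - <<'E'
from h import *
t=cv2.imread("pics/top0.png");s=cv2.imread("pics/side0.png")
W=((0,0,130),(180,70,255))
print("board",blob("top",t,*W,(115,185,192,270),.008,9))
print("boardS",blob("side",s,*W,(205,108,285,165),.008,9))
G=((18,90,50),(90,255,255))
for nm,b in dict(rnd=(322,238,345,260),sq=(363,203,385,222),bar=(368,241,392,262)).items(): print(nm,blob("top",t,*G,b,.009))
for nm,b in dict(rnd=(242,272,268,294),sq=(297,308,320,330),bar=(247,320,274,345)).items(): print(nm,"S",blob("side",s,*G,b,.009))
print("lamp",blob("top",t,(0,0,150),(180,80,255),(335,150,395,185),.069,3))
c=lambda p,x,y,w,h:cv2.resize(p[y:y+h,x:x+w],(400,300),interpolation=cv2.INTER_CUBIC)
cv2.imwrite("pics/m1.png",np.vstack([np.hstack([c(t,105,180,100,75),c(t,220,140,104,78)]),np.hstack([c(t,320,140,112,84),c(t,320,195,100,75)])]))
cv2.imwrite("pics/m2.png",np.vstack([np.hstack([c(s,200,105,100,75),c(s,260,175,104,78)]),np.hstack([c(s,320,255,100,75),c(s,240,270,100,75)])]))
E
```

```text
board {'rect': array([470.7, 301.2]), 'size': array([160.4, 151.6]), 'cor': [[377.20001220703125, 359.70001220703125], [407.0, 211.10000610351562], [564.2999877929688, 242.6999969482422], [534.4000244140625, 391.29998779296875]], 'cen': array([469.9, 300.8]), 'ang': 11.3, 'area': 3134.0}
boardS {'rect': array([469.6, 297.5]), 'size': array([160.7, 155.3]), 'cor': [[375.1000061035156, 357.20001220703125], [406.8999938964844, 205.10000610351562], [564.0999755859375, 237.89999389648438], [532.4000244140625, 390.0]], 'cen': array([468.8, 294.5]), 'ang': 11.8, 'area': 2004.5}
rnd {'rect': array([ 424.6, -188.9]), 'size': array([35.6, 34.3]), 'cor': [[399.8999938964844, -189.6999969482422], [424.5, -213.60000610351562], [449.3999938964844, -188.10000610351562], [424.79998779296875, -164.1999969482422]], 'cen': array([ 424.7, -189.1]), 'ang': 45.7, 'area': 133.5}
sq {'rect': array([ 525. , -297.2]), 'size': array([34.3, 33.4]), 'cor': [[506.0, -311.70001220703125], [539.0, -316.6000061035156], [544.0999755859375, -282.70001220703125], [511.0, -277.79998779296875]], 'cen': array([ 524.5, -29
[... 773 characters left out ...]
0061035156], [509.5, -281.20001220703125]], 'cen': array([ 524.1, -297.8]), 'ang': 85.8, 'area': 169.0}
bar S {'rect': array([ 418.6, -313.1]), 'size': array([44.9, 20.6]), 'cor': [[395.3999938964844, -321.79998779296875], [410.1000061035156, -336.29998779296875], [441.70001220703125, -304.3999938964844], [427.1000061035156, -289.8999938964844]], 'cen': array([ 419. , -312.6]), 'ang': 45.3, 'area': 164.5}
lamp {'rect': array([ 646.3, -276. ]), 'size': array([ 26.1, 124.7]), 'cor': [[627.7999877929688, -215.10000610351562], [638.9000244140625, -339.29998779296875], [664.9000244140625, -337.0], [653.7999877929688, -212.8000030517578]], 'cen': array([ 646.2, -276.3]), 'ang': 5.1, 'area': 410.5}
```

View pics/m1.png

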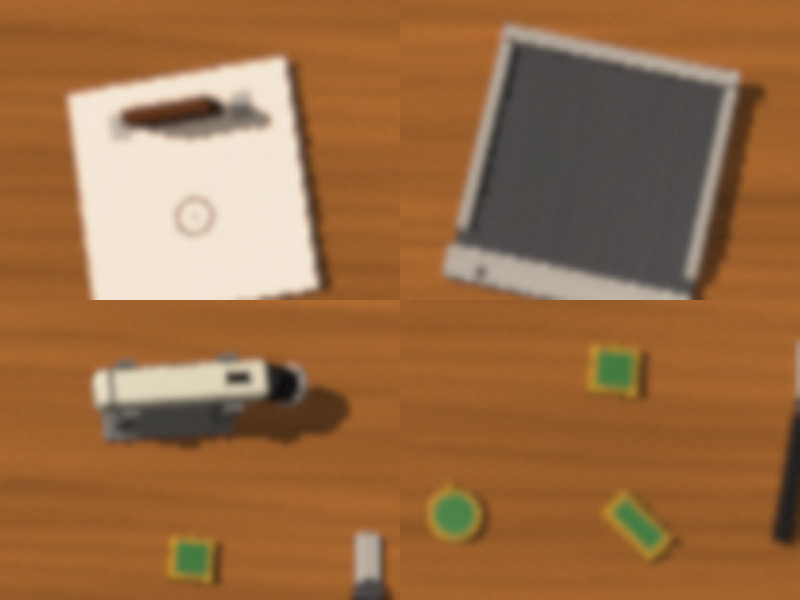

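View pics/m2.png

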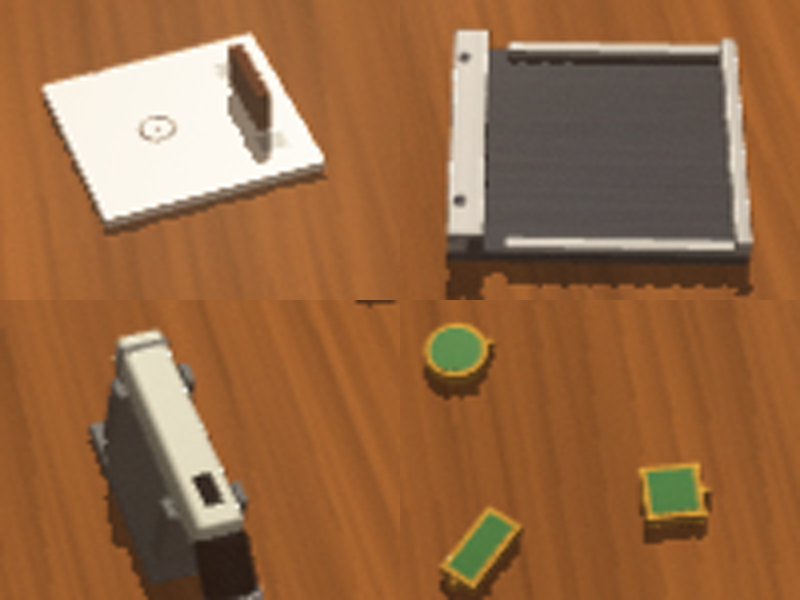

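Three pendants are present: round, square and bar. No oval. The two views agree within about 2 mm and the sizes match. Next are the holder, handle and cradle poses.

Run:
```python
from h import *
t=cv2.imread("pics/top0.png");s=cv2.imread("pics/side0.png")
f=lambda u,v:[400*0+220+u/3.846,140+v/3.846]
g=lambda u,v:[260+u/3.846,175+v/3.846]
R=lambda n,p,z:np.round(ray(n,p,z)[:,:2]*1000,1).tolist()
print("kerb far outer T",R("top",[f(105,26),f(341,72)],.022))
print("kerb far S (L far inner.., )",R("side",[g(340,38),g(351,241)],.022))
print("lip T front L",R("top",[f(45,270),f(58,243)],.028))
print("lip S",R("side",[g(57,31),g(90,31),g(88,236),g(48,235)],.028))
for n,p,b,S in(("side",s,(268,178,284,240),W:=((0,0,120),(180,70,255))),("top",t,(228,200,302,226),((0,0,110),(180,70,255)))):
    print("lip",n,blob(n,p,*S,b,.028))
print("hold all T",blob("top",t,(0,0,110),(180,80,255),(228,140,312,226),.022,25))
print("handle T",blob("top",t,(0,60,0),(20,255,130),(132,202,165,216),.040), )
hs=cv2.cvtColor(t,cv2.COLOR_BGR2HSV); print(hs[214,258],hs[160,305],hs[186,270],hs[230,270])
i=cams.camera_info("top")
for n in("top","side"):
    d=np.load(f"pics/{n}0.npy"); j=cams.camera_info(n)
    for uv in ([(153,240),(270,186),(264,215),(375,167),(333,249)] if n=="top" else [(239,145),(315,215),(278,210),(365,285),(254,283)]):
        u,v=uv; c=np.array([(u-j["mtx"][0,2])/j["mtx"][0,0],(v-j["mtx"][1,2])/j["mtx"][0,0],1])*d[v,u]
        print(n,uv,np.round(j["R"].T@(c-np.ravel(j["t"]))*1000,1))
```

```text
kerb far outer T [[697.2, 49.9], [666.4, -119.2]]
kerb far S (L far inner.., ) [[702.7, 49.7], [665.7, -116.5]]
lip T front L [[519.6, 85.1], [538.8, 76.7]]
lip S [[518.5, 83.6], [540.0, 79.8], [508.2, -89.1], [484.4, -84.0]]
lip side {'rect': array([ 5.11e+02, -1.00e-01]), 'size': array([168.3,  21.5]), 'cor': [[484.0, -80.5999984741211], [505.1000061035156, -84.80000305175781], [538.0, 80.30000305175781], [516.9000244140625, 84.5]], 'cen': array([510.2,  -4.1]), 'ang': 78.7, 'area': 409.5}
lip top {'rect': array([5.119e+02, 2.000e-01]), 'size': array([172. ,  25.3]), 'cor': [[482.5, -81.5999984741211], [507.29998779296875, -86.5999984741211], [541.4000244140625, 82.0], [516.5999755859375, 87.0]], 'cen': array([511.8,  -0.6]), 'ang': 78.6, 'area': 527.0}
hold all T {'rect': array([591.5, -15.3]), 'size': array([174.3, 187.5]), 'cor': [[482.3999938964844, -82.19999694824219], [666.2000122070312, -119.30000305175781], [700.7000122070312, 51.599998474121094], [516.9000244140625, 88.69999694824219]], 'cen': array([589.7, -15.9]), 'ang': 78.6, 'area': 4169.5}
handle T {'rect': array([519., 306.]), 'size': array([14.1, 64.4]), 'cor': [[506.8999938964844, 336.70001220703125], [517.2999877929688, 273.1000061035156], [531.2000122070312, 275.3999938964844], [520.7999877929688, 339.0]], 'cen': array([519.3, 304.9]), 'ang': 9.3, 'area': 92.5}
[ 16  34 189] [ 16  34 180] [ 0 10 77] [ 14 184 154]
top (153, 240) [436.6 299.3   6.1]
top (270, 186) [591.2 -14.7   8.7]
top (264, 215) [508.2  -1.9  29.7]
top (375, 167) [ 635.2 -289.6   67. ]
top (333, 249) [ 422.6 -188.4    8. ]
side (239, 145) [448.4 263.9   7.9]
side (315, 215) [601.  -20.4   6.1]
side (278, 210) [511.1  -5.9  26.8]
side (365, 285) [ 647.2 -277.6   70.1]
side (254, 283) [ 424.6 -190.5    6.3]
```

Request:
{"op": "play_rows", "data": {"commands": ".97 -.848 0 0 0 -.63;.97 -.848 0 0 0 -.63;.97 -.848 0 0 0 -.63;.97 -.848 0 0 0 -.63;.97 -.848 0 0 0 -.63;.97 -.848 0 0 0 -.63;.97 -.848 0 0 0 -.63;.97 -.848 0 0 0 -.63;.97 -.848 0 0 0 -.63;.97 -.848 0 0 0 -.63;.97 -.848 0 0 0 -.63;0 0 -1 0 0 0;0 0 -1 0 0 0;0 0 -1 0 0 0;0 0 -1 0 0 0;0 0 -.5 0 0 0;0 0 0 0 0 0;0 0 0 0 0 0;0 0 0 0 0 0", "grip": 87}}

```text
time_s: 2.0
tcp_pos: [0.5232, 0.3121, 0.0889]
ee_rot: [[0.2, -0.98, 0.002], [-0.98, -0.2, 0.002], [-0.001, -0.002, -1.0]]
wrist_force: [-1.1, -0.1, 0.3]
gripper_width: 0.999
gripper_force: 0.0
```

Request:
{"op": "play_rows", "data": {"commands": "-.03 -.03 -.7 0 0 0;-.02 0 -.7 0 0 0;0 0 -.6 0 0 0;0 0 -.5 0 0 0;0 0 0 0 0 0;0 0 0 0 0 0;0 0 0 0 0 0"}}

```text
time_s: 2.7
tcp_pos: [0.5219, 0.3114, 0.0142]
ee_rot: [[0.2, -0.98, 0.002], [-0.98, -0.2, 0.002], [-0.002, -0.003, -1.0]]
wrist_force: [-0.7, 0.3, 0.6]
gripper_width: 1.001
gripper_force: 0.0
```

Request:
{"op": "play_rows", "data": {"commands": "0 0 0 0 0 0;0 0 0 0 0 0;0 0 0 0 0 0;0 0 0 0 0 0;0 0 0 0 0 0;0 0 0 0 0 0;0 0 0 0 0 0;0 0 0 0 0 0;0 0 0 0 0 0;0 0 0 0 0 0", "grip": 0}}

```text
time_s: 3.7
tcp_pos: [0.521, 0.3106, 0.0125]
ee_rot: [[0.2, -0.98, -0.0], [-0.98, -0.2, -0.0], [0.0, 0.0, -1.0]]
wrist_force: [0.8, -0.5, -0.2]
gripper_width: 0.171
gripper_force: 0.0
```

Request:
{"op": "play_rows", "data": {"commands": "0 0 0 0 0 0;0 0 0 0 0 0;0 0 0 0 0 0;0 0 0 0 0 0;0 0 0 0 0 0"}}

```text
time_s: 4.2
tcp_pos: [0.5211, 0.3106, 0.0126]
ee_rot: [[0.2, -0.98, 0.0], [-0.98, -0.2, 0.0], [-0.0, -0.0, -1.0]]
wrist_force: [0.4, 0.8, -0.6]
gripper_width: 0.134
gripper_force: 30.0
```

Request:
{"op": "play_rows", "data": {"commands": "0 0 .3 0 0 0;0 0 .6 0 0 0;0 0 .8 0 0 0;0 0 .8 0 0 0;0 0 .8 0 0 0;0 0 .4 0 0 0;0 0 0 0 0 0;0 0 0 0 0 0;0 0 0 0 0 0"}}

```text
time_s: 5.1
tcp_pos: [0.52, 0.3098, 0.1218]
ee_rot: [[0.2, -0.98, -0.003], [-0.98, -0.2, -0.002], [0.001, 0.003, -1.0]]
wrist_force: [-0.9, -0.0, -2.4]
gripper_width: 0.136
gripper_force: 30.0
```

Run:
```python
from h import *
a=cams.capture("top")[0];b=cams.capture("side")[0]
cv2.imwrite("pics/l1.png",cv2.resize(np.hstack([a[120:320,60:340],b[40:240,150:430]]),(800,286)))
# edge line: near edge corners
```

```text
(no output)
```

View pics/l1.png

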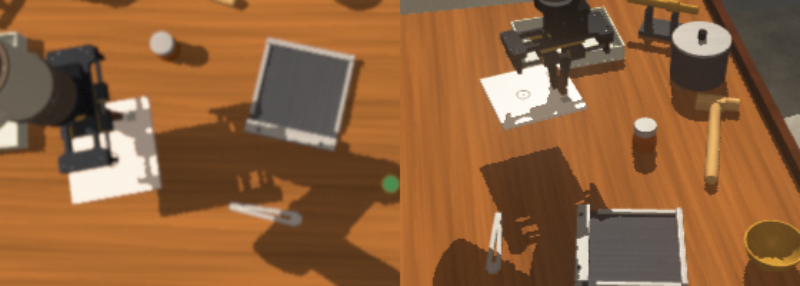

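Request:
{"op": "play_rows", "data": {"commands": ".382 -.942 0 0 0 -.222;.382 -.942 0 0 0 -.222;.382 -.942 0 0 0 -.222;.382 -.942 0 0 0 -.222;.382 -.942 0 0 0 -.222;.382 -.942 0 0 0 -.222;.382 -.942 0 0 0 -.222;.382 -.942 0 0 0 -.222;.382 -.942 0 0 0 -.222;.382 -.942 0 0 0 -.222;.382 -.942 0 0 0 -.222;.382 -.942 0 0 0 -.222;0 0 0 -.06 -.294 0;0 0 0 -.06 -.294 0;0 0 0 -.06 -.294 0;0 0 0 -.06 -.294 0;0 0 -.5 0 0 0;0 0 -.5 0 0 0;0 0 -.3 0 0 0;0 0 0 0 0 0"}}

```text
time_s: 7.2
tcp_pos: [0.657, -0.0289, 0.0821]
ee_rot: [[-0.197, -0.965, 0.171], [-0.98, 0.194, -0.037], [0.002, -0.175, -0.985]]
wrist_force: [-0.7, -0.1, -2.5]
gripper_width: 0.136
gripper_force: 30.0
```

Request:
{"op": "play_rows", "data": {"commands": "0 0 0 0 0 0;0 0 0 0 0 0;0 0 0 0 0 0"}}

```text
time_s: 7.5
tcp_pos: [0.659, -0.0285, 0.0853]
ee_rot: [[-0.197, -0.964, 0.177], [-0.98, 0.194, -0.036], [0.0, -0.18, -0.984]]
wrist_force: [-0.1, 0.6, -2.5]
gripper_width: 0.139
gripper_force: 30.0
```

Run:
```python
from h import *
s=r.sense();print(s["tcp_pos"],s["ee_rot"])
a=cams.capture("top")[0];b=cams.capture("side")[0]
cv2.imwrite("pics/l2a.png",a);cv2.imwrite("pics/l2b.png",b)
R=s["ee_rot"];x=-R[:,1];z=-R[:,2];y=np.cross(z,x)
e=s["tcp_pos"]-132e-3*x-8e-3*z
c=[e+q*y*.075+4e-3*z for q in(1,-1)]
print("edge",e,"pred corners top",proj("top",c).round(1),"side",proj("side",c).round(1))
yaw=np.radians(-11.4);M=np.array([[np.cos(yaw),np.sin(yaw)],[-np.sin(yaw),np.cos(yaw)]])
print("edge in H",M@(e[:2]*1000-[592.6,-16]))
cv2.imwrite("pics/l2.png",np.hstack([cv2.resize(a[130:240,210:340],(400,338)),cv2.resize(b[165:250,250:350],(400,338))]))
```

```text
[ 0.65900282 -0.02847917  0.08533068] [[-1.96843586e-01 -9.64363976e-01  1.76790058e-01]
 [-9.80434903e-01  1.93604855e-01 -3.55606782e-02]
 [ 6.60234644e-05 -1.80331035e-01 -9.83605975e-01]]
edge [ 0.53312109 -0.00320782  0.05365814] pred corners top [[236.  198.4]
 [292.2 210.7]] side [[286.9 177.1]
 [286.  223.7]]
edge in H [-60.8339282    0.78336623]
```

View pics/l2.png

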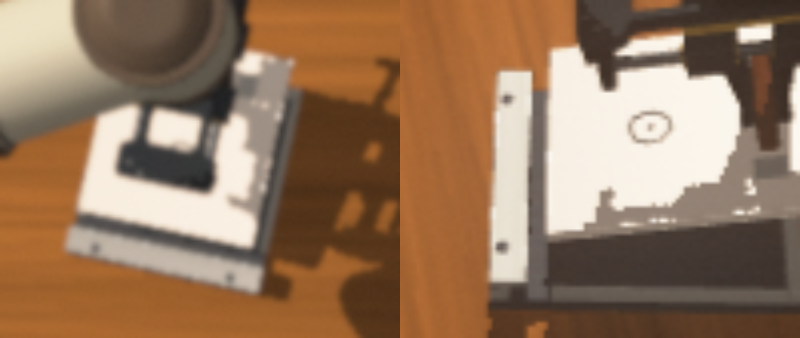

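Request:
{"op": "play_rows", "data": {"commands": "0 -.027 -.4 0 0 0;0 0 -.4 0 0 0;0 0 -.3 0 0 0;0 0 -.15 0 0 0;0 0 0 0 0 0;0 0 0 0 0 0;0 0 0 0 0 0;0 0 0 0 0 0"}}

```text
time_s: 8.4
tcp_pos: [0.6588, -0.0292, 0.0475]
ee_rot: [[-0.197, -0.964, 0.176], [-0.98, 0.194, -0.036], [0.0, -0.18, -0.984]]
wrist_force: [-0.5, -0.2, -2.2]
gripper_width: 0.138
gripper_force: 30.0
```

Request:
{"op": "play_rows", "data": {"commands": "-.114 .023 0 0 0 0;-.114 .023 0 0 0 0;-.114 .023 0 0 0 0;-.114 .023 0 0 0 0;0 0 0 0 0 0;0 0 0 0 0 0;0 0 0 0 0 0"}}

```text
time_s: 9.1
tcp_pos: [0.645, -0.0266, 0.0472]
ee_rot: [[-0.197, -0.965, 0.176], [-0.98, 0.194, -0.036], [0.0, -0.179, -0.984]]
wrist_force: [-0.3, 0.8, -1.8]
gripper_width: 0.133
gripper_force: 30.0
```

Request:
{"op": "play_rows", "data": {"commands": "-.05 .01 0 0 0 0;-.05 .01 0 0 0 0;-.03 .006 0 0 0 0;0 0 0 0 0 0;0 0 0 0 0 0;0 0 0 0 0 0"}}

```text
time_s: 9.7
tcp_pos: [0.641, -0.0258, 0.0471]
ee_rot: [[-0.197, -0.965, 0.176], [-0.98, 0.194, -0.036], [0.001, -0.179, -0.984]]
wrist_force: [1.5, -0.1, -2.5]
gripper_width: 0.136
gripper_force: 30.0
```

Request:
{"op": "play_rows", "data": {"commands": "-.035 .007 0 0 0 0;-.035 .007 0 0 0 0;0 0 0 0 0 0;0 0 0 0 0 0;0 0 0 0 0 0"}}

```text
time_s: 10.2
tcp_pos: [0.6389, -0.0254, 0.0471]
ee_rot: [[-0.197, -0.965, 0.176], [-0.98, 0.194, -0.036], [0.001, -0.179, -0.984]]
wrist_force: [-1.2, -1.2, -1.9]
gripper_width: 0.138
gripper_force: 30.0
```

Run:
```python
from h import *
s=r.sense();print(s["tcp_pos"],s["wrist_force"])
a=cams.capture("top")[0];b=cams.capture("side")[0]
cv2.imwrite("pics/l3a.png",a);cv2.imwrite("pics/l3b.png",b)
R=s["ee_rot"];x=-R[:,1];z=-R[:,2]
e=s["tcp_pos"]-132e-3*x-8e-3*z
yaw=np.radians(-11.4);M=np.array([[np.cos(yaw),np.sin(yaw)],[-np.sin(yaw),np.cos(yaw)]])
print("edge in H",M@(e[:2]*1000-[592.6,-16]),e[2]*1000)
ring=e+62e-3*x+4e-3*z; print("ring pred",proj("side",ring))
cv2.imwrite("pics/l3.png",np.hstack([cv2.resize(a[130:240,210:340],(400,338)),cv2.resize(b[165:250,250:350],(400,338))]))
```

```text
[ 0.63885575 -0.02540175  0.04706676] [-1.18307003 -1.19649278 -1.92154176]
edge in H [-81.23024341  -0.20003863] 15.550578060059383
ring pred [[303.0956843  207.47825952]]
```

View pics/l3.png

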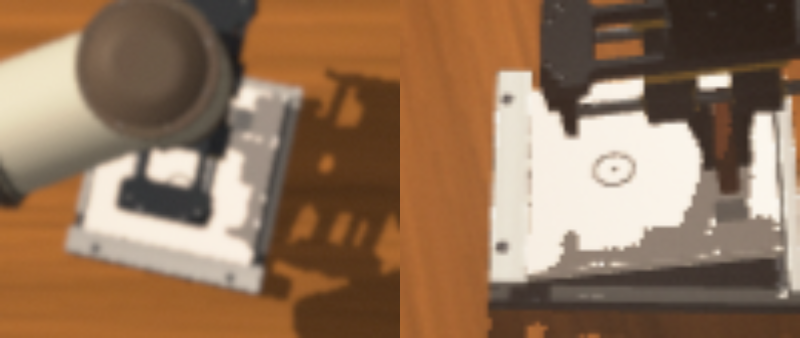

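Request:
{"op": "play_rows", "data": {"commands": ".04 -.008 -.133 .0395 .196 0;.033 -.007 -.133 .0395 .196 0;.026 -.005 -.133 .0395 .196 0;.02 -.004 -.133 .0395 .196 0;.02 -.004 -.133 .0395 .196 0;0 0 0 0 0 0;0 0 0 0 0 0;0 0 0 0 0 0"}}

```text
time_s: 11.1
tcp_pos: [0.6426, -0.0263, 0.0272]
ee_rot: [[-0.197, -0.98, 0.03], [-0.98, 0.197, -0.006], [0.001, -0.03, -1.0]]
wrist_force: [0.1, 0.0, -2.8]
gripper_width: 0.134
gripper_force: 30.0
```

Request:
{"op": "play_rows", "data": {"commands": ".02 -.004 -.133 .0395 .196 0;0 0 -.03 0 0 0;0 0 0 0 0 0;0 0 0 0 0 0;0 0 0 0 0 0"}}

```text
time_s: 11.6
tcp_pos: [0.6437, -0.0263, 0.0226]
ee_rot: [[-0.197, -0.98, 0.001], [-0.98, 0.197, -0.0], [0.0, -0.001, -1.0]]
wrist_force: [0.7, 0.2, -1.4]
gripper_width: 0.132
gripper_force: 30.0
```

Run:
```python
from h import *
s=r.sense();print(s["tcp_pos"],s["wrist_force"])
b=cams.capture("side")[0]
R=s["ee_rot"];x=-R[:,1];z=-R[:,2]
e=s["tcp_pos"]-132e-3*x-8e-3*z
yaw=np.radians(-11.4);M=np.array([[np.cos(yaw),np.sin(yaw)],[-np.sin(yaw),np.cos(yaw)]])
print("edge in H",M@(e[:2]*1000-[592.6,-16]),e[2]*1000,x[2])
```

```text
[ 0.64371824 -0.02632802  0.02260614] [ 0.67259602  0.23939196 -1.4029118 ]
edge in H [-79.83945886  -0.16375728] 14.453934506932177 0.001153137026280114
```

Request:
{"op": "play_rows", "data": {"commands": "0 0 -.02 0 0 0;0 0 0 0 0 0;0 0 0 0 0 0;0 0 0 0 0 0"}}

```text
time_s: 12.05
tcp_pos: [0.6437, -0.0263, 0.0225]
ee_rot: [[-0.196, -0.981, 0.001], [-0.981, 0.196, -0.001], [0.0, -0.001, -1.0]]
wrist_force: [-2.0, 1.2, 5.8]
gripper_width: 0.136
gripper_force: 30.0
```

Request:
{"op": "play_rows", "data": {"commands": "0 0 0 0 0 0;0 0 0 0 0 0;0 0 0 0 0 0;0 0 0 0 0 0;0 0 0 0 0 0;0 0 .3 0 0 0;0 0 .6 0 0 0;0 0 1 0 0 0;0 0 1 0 0 0;0 0 1 0 0 0;0 0 1 0 0 0;0 0 1 0 0 0", "grip": 23}}

```text
time_s: 13.25
tcp_pos: [0.6434, -0.0264, 0.2008]
ee_rot: [[-0.197, -0.98, 0.001], [-0.98, 0.197, -0.0], [0.0, -0.001, -1.0]]
wrist_force: [0.6, -0.6, -0.1]
gripper_width: 0.259
gripper_force: 0.0
```

Request:
{"op": "play_rows", "data": {"commands": "-.911 -.678 0 0 0 0;-.911 -.678 0 0 0 0;-.911 -.678 0 0 0 0;-.911 -.678 0 0 0 0;-.911 -.678 0 0 0 0;-.911 -.678 -.5 0 0 0;-.911 -.678 -1 0 0 0;-.911 -.678 -1 0 0 0;0 0 -1 0 0 0;0 0 0 0 0 0;0 0 0 0 0 0", "grip": 60}}

```text
time_s: 14.35
tcp_pos: [0.426, -0.1893, 0.0946]
ee_rot: [[-0.196, -0.981, 0.001], [-0.981, 0.196, -0.001], [0.001, -0.001, -1.0]]
wrist_force: [0.8, 0.8, 0.6]
gripper_width: 0.691
gripper_force: 0.0
```

Run:
```python
from h import *
print(r.sense()["tcp_pos"],r.sense()["gripper_width"])
t=cams.capture("top")[0];s=cams.capture("side")[0]
cv2.imwrite("pics/t4.png",t);cv2.imwrite("pics/s4.png",s)
W=((0,0,150),(180,60,255))
print(blob("side",s,*W,(283,170,350,245),.018,1))
G=((18,90,50),(90,255,255))
for n,p,B in(("top",t,((322,238,345,260),(363,203,385,222),(368,241,392,262))),("side",s,((242,272,268,294),(297,308,320,330),(247,320,274,345)))):
  for b in B:
    try: q=blob(n,p,*G,b,.009);print(n,q["rect"],q["size"],q["ang"])
    except Exception as x:print(n,b,x)
print(ray("side",[[307,210]],.018),proj("side",[.5751,-.0127,.018]))
cv2.imwrite("pics/l4.png",np.hstack([cv2.resize(t[130:240,220:350],(400,338)),cv2.resize(s[165:250,260:360],(400,338))]))
```

```text
[ 0.42596056 -0.18929405  0.09463098] 0.6906406071869684
{'rect': array([604.3, -14.6]), 'size': array([168.5, 162.1]), 'cor': [[509.5, -83.0999984741211], [669.0999755859375, -111.9000015258789], [699.0, 53.79999923706055], [539.5, 82.69999694824219]], 'cen': array([611.6, -12.9]), 'ang': 79.8, 'area': 2719.5}
top (322, 238, 345, 260) max() iterable argument is empty
top [ 530.9 -298.1] [33.8 21.8] 72.4
top (368, 241, 392, 262) max() iterable argument is empty
side [ 424.8 -189.5] [31.6 35.5] 79.8
side [ 524.6 -299.3] [33.7 33.3] 87.9
side [ 418.7 -312.9] [45.3 21.1] 46.4
[[ 0.58238965 -0.01102091  0.018     ]] [[304.22778678 210.90832238]]
```

View pics/l4.png

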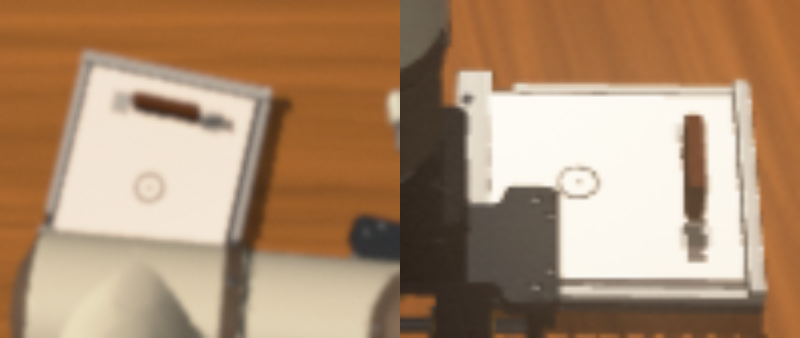

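The board is seated inside the kerbs, with its ring at side px (304.7,210.8) against a predicted (304.2,210.9). Now I'll take the round pendant.

Request:
{"op": "play_rows", "data": {"commands": "-.04 0 -.9 0 0 0;0 0 -.9 0 0 0;0 0 -.7 0 0 0;0 0 -.4 0 0 0;0 0 -.17 0 0 0;0 0 0 0 0 0;0 0 0 0 0 0;0 0 0 0 0 0"}}

```text
time_s: 15.25
tcp_pos: [0.4247, -0.1891, 0.0025]
ee_rot: [[-0.196, -0.981, 0.002], [-0.981, 0.196, -0.001], [0.0, -0.003, -1.0]]
wrist_force: [0.4, -0.3, -0.2]
gripper_width: 0.687
gripper_force: 0.0
```

Request:
{"op": "play_rows", "data": {"commands": "0 0 0 0 0 0;0 0 0 0 0 0;0 0 0 0 0 0;0 0 0 0 0 0;0 0 0 0 0 0;0 0 0 0 0 0;0 0 0 0 0 0;0 0 0 0 0 0", "grip": 0}}

```text
time_s: 16.05
tcp_pos: [0.4238, -0.1891, 0.0016]
ee_rot: [[-0.197, -0.98, 0.0], [-0.98, 0.197, -0.0], [0.0, -0.0, -1.0]]
wrist_force: [-0.1, 0.3, 1.7]
gripper_width: 0.404
gripper_force: 30.0
```

Request:
{"op": "play_rows", "data": {"commands": "0 0 .5 0 0 0;0 0 .8 0 0 0;0 0 1 0 0 0;0 0 1 0 0 0;.651 .935 0 0 0 0;.651 .935 0 0 0 0;.651 .935 0 0 0 0;.651 .935 0 0 0 0;.651 .935 0 0 0 0;.651 .935 0 0 0 0;.651 .935 0 0 0 0;.651 .935 0 0 0 0;0 0 -.5 0 0 0;0 0 -.7 0 0 0;0 0 -.6 0 0 0;0 0 -.4 0 0 0;0 0 0 0 0 0;0 0 0 0 0 0;0 0 0 0 0 0;0 0 0 0 0 0"}}

```text
time_s: 18.05
tcp_pos: [0.5806, 0.0355, 0.0355]
ee_rot: [[-0.197, -0.98, 0.002], [-0.98, 0.197, 0.0], [-0.001, -0.002, -1.0]]
wrist_force: [-1.2, -0.6, -0.4]
gripper_width: 0.395
gripper_force: 30.0
```

Request:
{"op": "play_rows", "data": {"commands": "0 0 -.3 0 0 0;0 0 -.18 0 0 0;0 0 0 0 0 0;0 0 0 0 0 0;0 0 0 0 0 0"}}

```text
time_s: 18.55
tcp_pos: [0.58, 0.0353, 0.02]
ee_rot: [[-0.197, -0.98, -0.0], [-0.98, 0.197, -0.001], [0.001, 0.0, -1.0]]
wrist_force: [-0.5, -0.1, -0.5]
gripper_width: 0.4
gripper_force: 30.0
```

Request:
{"op": "play_rows", "data": {"commands": "0 0 0 0 0 0;0 0 0 0 0 0;0 0 0 0 0 0;0 0 0 0 0 0;0 0 .2 0 0 0;0 0 .6 0 0 0;0 0 1 0 0 0;0 0 1 0 0 0;0 0 1 0 0 0;0 0 0 0 0 0;0 0 0 0 0 0", "grip": 46}}

```text
time_s: 19.65
tcp_pos: [0.5802, 0.0355, 0.1352]
ee_rot: [[-0.197, -0.98, 0.002], [-0.98, 0.197, 0.001], [-0.001, -0.002, -1.0]]
wrist_force: [-0.5, -0.5, 0.3]
gripper_width: 0.528
gripper_force: 0.0
```

Request:
{"op": "play_rows", "data": {"commands": "-.154 -.927 0 0 0 -.811;-.154 -.927 0 0 0 -.811;-.154 -.927 0 0 0 -.811;-.154 -.927 0 0 0 -.811;-.154 -.927 0 0 0 -.811;-.154 -.927 0 0 0 -.811;-.154 -.927 0 0 0 -.811;-.154 -.927 0 0 0 -.811;-.154 -.927 0 0 0 -.811;-.154 -.927 0 0 0 -.811;-.154 -.927 0 0 0 -.811;-.154 -.927 0 0 0 -.811;0 0 -1 0 0 0;0 0 -1 0 0 0;0 0 -.5 0 0 0;0 0 0 0 0 0;0 0 0 0 0 0;0 0 0 0 0 0", "grip": 56}}

```text
time_s: 21.45
tcp_pos: [0.5252, -0.2986, 0.06]
ee_rot: [[-0.996, 0.087, 0.001], [0.087, 0.996, -0.001], [-0.001, -0.001, -1.0]]
wrist_force: [0.3, 0.3, -0.5]
gripper_width: 0.642
gripper_force: 0.0
```

Run:
```python
from h import *
print(r.sense()["tcp_pos"])
t=cams.capture("top")[0];s=cams.capture("side")[0]
G=((18,90,50),(90,255,255))
for n,p,B in(("top",t,((240,160,310,225),(355,195,395,228),(360,235,400,268))),("side",s,((285,175,350,240),(290,300,325,335),(240,312,282,350)))):
  for b in B:
    try: q=blob(n,p,*G,b,.027 if b==B[0] else .009);print(n,q["rect"],q["size"],q["ang"],q["area"])
    except Exception as x:print(n,b,x)
cv2.imwrite("pics/s5.png",s);cv2.imwrite("pics/t5.png",t)
```

```text
[ 0.5252244  -0.29855231  0.05996252]
top [581.2  35.4] [33.  32.4] 1.8 112.0
top [ 536.  -303.7] [16.9  9.4] 76.8 14.5
top [ 419.9 -311.1] [44.5 23. ] 45.3 137.0
side (285, 175, 350, 240) max() iterable argument is empty
side (290, 300, 325, 335) max() iterable argument is empty
side [ 418.3 -312.8] [44.9 20.9] 46.5 165.0
```

Request:
{"op": "play_rows", "data": {"commands": "0 .02 -.8 0 0 0;0 0 -.6 0 0 0;0 0 -.4 0 0 0;0 0 -.14 0 0 0;0 0 0 0 0 0;0 0 0 0 0 0;0 0 0 0 0 0"}}

```text
time_s: 22.25
tcp_pos: [0.5251, -0.298, 0.0016]
ee_rot: [[-0.996, 0.087, 0.001], [0.087, 0.996, -0.001], [-0.001, -0.0, -1.0]]
wrist_force: [0.5, 1.1, -1.2]
gripper_width: 0.647
gripper_force: 0.0
```

Request:
{"op": "play_rows", "data": {"commands": "0 0 0 0 0 0;0 0 0 0 0 0;0 0 0 0 0 0;0 0 0 0 0 0;0 0 0 0 0 0;0 0 0 0 0 0;0 0 0 0 0 0;0 0 0 0 0 0", "grip": 0}}

```text
time_s: 23.05
tcp_pos: [0.5246, -0.2978, 0.0009]
ee_rot: [[-0.996, 0.087, -0.0], [0.087, 0.996, -0.0], [0.0, -0.0, -1.0]]
wrist_force: [-0.4, 0.2, 0.3]
gripper_width: 0.365
gripper_force: 30.0
```

Request:
{"op": "play_rows", "data": {"commands": "0 0 .4 0 0 0;0 0 .8 0 0 0;0 0 1 0 0 0;0 0 1 0 0 0;.135 .886 0 0 0 -.083;.135 .886 0 0 0 -.083;.135 .886 0 0 0 -.083;.135 .886 0 0 0 -.083;.135 .886 0 0 0 -.083;.135 .886 0 0 0 -.083;.135 .886 0 0 0 -.083;.135 .886 0 0 0 -.083;.135 .886 0 0 0 -.083;0 0 -.7 0 0 0;0 0 -.7 0 0 0;0 0 -.6 0 0 0;0 0 -.3 0 0 0;0 0 0 0 0 0;0 0 0 0 0 0;0 0 0 0 0 0"}}

```text
time_s: 25.05
tcp_pos: [0.5619, -0.0586, 0.0291]
ee_rot: [[-0.98, 0.198, 0.002], [0.198, 0.98, 0.0], [-0.002, 0.001, -1.0]]
wrist_force: [-0.3, -0.0, -0.3]
gripper_width: 0.365
gripper_force: 30.0
```

Request:
{"op": "play_rows", "data": {"commands": "0 0 -.2 0 0 0;0 0 -.1 0 0 0;0 0 0 0 0 0;0 0 0 0 0 0;0 0 0 0 0 0"}}

```text
time_s: 25.55
tcp_pos: [0.561, -0.0586, 0.0189]
ee_rot: [[-0.98, 0.198, -0.0], [0.198, 0.98, -0.0], [0.0, -0.0, -1.0]]
wrist_force: [-0.2, 0.3, 0.4]
gripper_width: 0.367
gripper_force: 30.0
```

Request:
{"op": "play_rows", "data": {"commands": "0 0 0 0 0 0;0 0 0 0 0 0;0 0 0 0 0 0;0 0 0 0 0 0;0 0 .2 0 0 0;0 0 .6 0 0 0;0 0 1 0 0 0;0 0 1 0 0 0;0 0 1 0 0 0;0 0 0 0 0 0;0 0 0 0 0 0", "grip": 42}}

```text
time_s: 26.65
tcp_pos: [0.5612, -0.0585, 0.1339]
ee_rot: [[-0.98, 0.198, 0.002], [0.198, 0.98, 0.001], [-0.001, 0.001, -1.0]]
wrist_force: [0.3, -0.2, -0.3]
gripper_width: 0.481
gripper_force: 0.0
```

Request:
{"op": "play_rows", "data": {"commands": "-.473 -.845 0 0 0 .664;-.473 -.845 0 0 0 .664;-.473 -.845 0 0 0 .664;-.473 -.845 0 0 0 .664;-.473 -.845 0 0 0 .664;-.473 -.845 0 0 0 .664;-.473 -.845 0 0 0 .664;-.473 -.845 0 0 0 .664;-.473 -.845 0 0 0 .664;-.473 -.845 0 0 0 .664;0 0 -1 0 0 0;0 0 -1 0 0 0;0 0 -.6 0 0 0;0 0 0 0 0 0;0 0 0 0 0 0;0 0 0 0 0 0"}}

```text
time_s: 28.25
tcp_pos: [0.4198, -0.3123, 0.0557]
ee_rot: [[-0.699, -0.715, 0.001], [-0.715, 0.699, -0.001], [0.0, -0.002, -1.0]]
wrist_force: [-0.3, -0.3, -0.4]
gripper_width: 0.488
gripper_force: 0.0
```

Run:
```python
from h import *
print(r.sense()["tcp_pos"])
t=cams.capture("top")[0];s=cams.capture("side")[0]
G=((18,90,50),(90,255,255))
for n,p,B in(("top",t,((240,160,270,225),(270,180,310,225),(360,235,400,268))),("side",s,((285,175,350,207),(285,207,350,240),(240,312,282,350)))):
  for b in B:
    try: q=blob(n,p,*G,b,.009 if b==B[2] else .027);print(n,q["rect"],q["size"],q["ang"],q["area"])
    except Exception as x:print(n,b,x)
cv2.imwrite("pics/s6.png",s);cv2.imwrite("pics/t6.png",t)
```

```text
[ 0.4197871  -0.31230661  0.05571497]
top [581.2  35.4] [33.  32.4] 1.8 112.0
top [561.6 -58.9] [31.4 32.3] 77.4 111.0
top [ 381.4 -337.8] [3.7 9.5] 45.0 3.5
side [579.3  34.6] [34.6 34. ] 52.7 99.5
side [561.9 -59.9] [30.8 33.5] 79.8 115.0
side [ 416.4 -315.3] [38.8 20.6] 45.3 137.5
```

Request:
{"op": "play_rows", "data": {"commands": "0 0 -.8 0 0 0;0 0 -.6 0 0 0;0 0 -.3 0 0 0;0 0 -.1 0 0 0;0 0 0 0 0 0;0 0 0 0 0 0;0 0 0 0 0 0"}}

```text
time_s: 29.05
tcp_pos: [0.4197, -0.3123, 0.0017]
ee_rot: [[-0.699, -0.715, 0.001], [-0.715, 0.699, -0.001], [-0.0, -0.002, -1.0]]
wrist_force: [0.2, -1.1, 0.8]
gripper_width: 0.482
gripper_force: 0.0
```

Request:
{"op": "play_rows", "data": {"commands": "0 0 0 0 0 0;0 0 0 0 0 0;0 0 0 0 0 0;0 0 0 0 0 0;0 0 0 0 0 0;0 0 0 0 0 0;0 0 0 0 0 0;0 0 0 0 0 0", "grip": 0}}

```text
time_s: 29.85
tcp_pos: [0.4191, -0.3121, 0.001]
ee_rot: [[-0.699, -0.715, -0.0], [-0.715, 0.699, -0.0], [0.0, -0.0, -1.0]]
wrist_force: [-0.6, 0.5, 2.4]
gripper_width: 0.248
gripper_force: 30.0
```

Request:
{"op": "play_rows", "data": {"commands": "0 0 .4 0 0 0;0 0 .8 0 0 0;0 0 1 0 0 0;0 0 1 0 0 0;.606 .981 0 0 0 .383;.606 .981 0 0 0 .383;.606 .981 0 0 0 .383;.606 .981 0 0 0 .383;.606 .981 0 0 0 .383;.606 .981 0 0 0 .383;.606 .981 0 0 0 .383;.606 .981 0 0 0 .383;.606 .981 0 0 0 .383;.606 .981 0 0 0 .383;0 0 -.6 0 0 0;0 0 -.7 0 0 0;0 0 -.7 0 0 0;0 0 0 0 0 0;0 0 0 0 0 0;0 0 0 0 0 0"}}

```text
time_s: 31.85
tcp_pos: [0.6019, -0.0177, 0.0385]
ee_rot: [[-0.198, -0.98, 0.003], [-0.98, 0.198, -0.0], [-0.0, -0.003, -1.0]]
wrist_force: [0.7, -0.4, -0.3]
gripper_width: 0.249
gripper_force: 30.0
```

Request:
{"op": "play_rows", "data": {"commands": "-.03 0 -.3 0 0 0;0 0 -.2 0 0 0;0 0 -.12 0 0 0;0 0 0 0 0 0;0 0 0 0 0 0;0 0 0 0 0 0"}}

```text
time_s: 32.45
tcp_pos: [0.5996, -0.0179, 0.019]
ee_rot: [[-0.198, -0.98, -0.001], [-0.98, 0.198, -0.001], [0.001, 0.001, -1.0]]
wrist_force: [-1.9, -0.1, 4.6]
gripper_width: 0.249
gripper_force: 30.0
```

Request:
{"op": "play_rows", "data": {"commands": "0 0 0 0 0 0;0 0 0 0 0 0;0 0 0 0 0 0;0 0 0 0 0 0;0 0 .2 0 0 0;0 0 .6 0 0 0;0 0 1 0 0 0;0 0 1 0 0 0;0 0 1 0 0 0;0 0 0 0 0 0;0 0 0 0 0 0", "grip": 30}}

```text
time_s: 33.55
tcp_pos: [0.5997, -0.0177, 0.1329]
ee_rot: [[-0.199, -0.98, 0.001], [-0.98, 0.199, 0.0], [-0.0, -0.0, -1.0]]
wrist_force: [-0.3, 0.2, 0.5]
gripper_width: 0.343
gripper_force: 0.0
```

Request:
{"op": "play_rows", "data": {"commands": ".173 -.957 0 0 0 .213;.173 -.957 0 0 0 .213;.173 -.957 0 0 0 .213;.173 -.957 0 0 0 .213;.173 -.957 0 0 0 .213;.173 -.957 0 0 0 .213;.173 -.957 0 0 0 .213;.173 -.957 0 0 0 .213;.173 -.957 0 0 0 .213;0 0 0 0 0 0;0 0 0 0 0 0;0 0 0 0 0 0", "grip": 62}}

```text
time_s: 34.75
tcp_pos: [0.646, -0.2753, 0.1311]
ee_rot: [[0.088, -0.996, -0.002], [-0.996, -0.088, 0.0], [-0.001, 0.002, -1.0]]
wrist_force: [0.5, 0.9, 0.9]
gripper_width: 0.715
gripper_force: 0.0
```

Run:
```python
from h import *
print(r.sense()["tcp_pos"])
s0=cv2.imread("pics/side0.png")
print("lampS",blob("side",s0,(0,0,170),(180,90,255),(340,255,390,325),.069,3))
t=cams.capture("top")[0];s=cams.capture("side")[0]
cv2.imwrite("pics/s7.png",s);cv2.imwrite("pics/t7.png",t)
cv2.imwrite("pics/l7.png",np.hstack([cv2.resize(t[130:240,220:350],(400,338)),cv2.resize(s[165:325,260:420],(400,400))[:338]]))
```

```text
[ 0.64598641 -0.27530839  0.13108435]
lampS {'rect': array([ 645.3, -278.6]), 'size': array([ 23.4, 119.8]), 'cor': [[628.4000244140625, -219.89999389648438], [638.7999877929688, -339.29998779296875], [662.0999755859375, -337.29998779296875], [651.7000122070312, -217.89999389648438]], 'cen': array([ 645.5, -282. ]), 'ang': 5.0, 'area': 493.0}
```

View pics/l7.png

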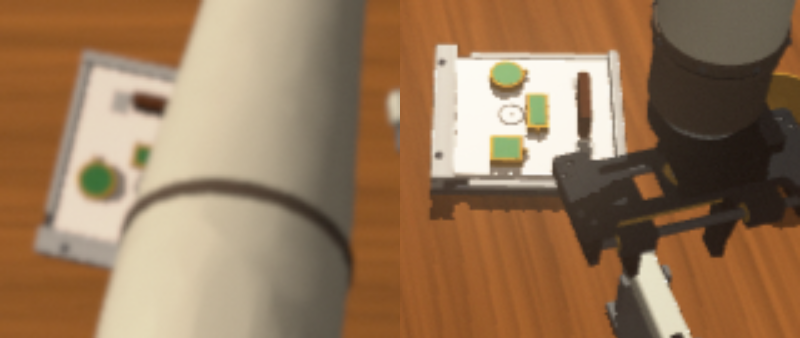

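All three pendants lie flat on the board and the ring is clear. Now I'll grip the lamp.

Request:
{"op": "play_rows", "data": {"commands": "0 -.03 -.8 0 0 0;0 0 -.8 0 0 0;0 0 -.8 0 0 0;0 0 -.5 0 0 0;0 0 -.15 0 0 0;0 0 0 0 0 0;0 0 0 0 0 0;0 0 0 0 0 0"}}

```text
time_s: 35.65
tcp_pos: [0.6477, -0.2772, 0.0424]
ee_rot: [[0.088, -0.996, 0.003], [-0.996, -0.088, -0.001], [0.001, -0.003, -1.0]]
wrist_force: [0.3, -0.4, 0.1]
gripper_width: 0.709
gripper_force: 0.0
```

Request:
{"op": "play_rows", "data": {"commands": "0 0 0 0 0 0;0 0 0 0 0 0;0 0 0 0 0 0;0 0 0 0 0 0;0 0 0 0 0 0;0 0 0 0 0 0;0 0 0 0 0 0;0 0 0 0 0 0;0 0 0 0 0 0", "grip": 0}}

```text
time_s: 36.55
tcp_pos: [0.6465, -0.2771, 0.0408]
ee_rot: [[0.088, -0.996, -0.0], [-0.996, -0.088, -0.0], [0.0, 0.0, -1.0]]
wrist_force: [-1.1, -0.1, 0.4]
gripper_width: 0.297
gripper_force: 30.0
```

Request:
{"op": "play_rows", "data": {"commands": "0 0 .3 0 0 0;0 0 .7 0 0 0;0 0 1 0 0 0;0 0 1 0 0 0;-.081 .969 0 0 0 -.128;-.081 .969 0 0 0 -.128;-.081 .969 0 0 0 -.128;-.081 .969 0 0 0 -.128;-.081 .969 0 0 0 -.128;-.081 .969 0 0 0 -.128;-.081 .969 0 0 0 -.128;-.081 .969 0 0 0 -.128;-.081 .969 0 0 0 -.128;-.081 .969 0 0 0 -.128;-.081 .969 0 0 0 -.128;-.081 .969 0 0 0 -.128;-.081 .969 0 0 0 -.128;-.081 .969 0 0 0 -.128;-.081 .969 0 0 0 -.128;0 0 -.5 0 0 0"}}

```text
time_s: 38.55
tcp_pos: [0.612, 0.1632, 0.1184]
ee_rot: [[-0.194, -0.981, 0.007], [-0.981, 0.194, 0.003], [-0.004, -0.006, -1.0]]
wrist_force: [0.7, -1.0, -1.7]
gripper_width: 0.298
gripper_force: 30.0
```

Request:
{"op": "play_rows", "data": {"commands": "0 0 -.4 0 0 0;0 0 -.1 0 0 0;0 0 0 0 0 0;0 0 0 0 0 0;0 0 0 0 0 0"}}

```text
time_s: 39.05
tcp_pos: [0.6108, 0.1586, 0.1015]
ee_rot: [[-0.199, -0.98, 0.001], [-0.98, 0.199, 0.0], [-0.0, -0.001, -1.0]]
wrist_force: [-0.2, -0.0, -1.2]
gripper_width: 0.297
gripper_force: 30.0
```

```bash
cat > beam.py <<'E'
from h import *
s=r.sense();R=s["ee_rot"];p=s["tcp_pos"];print(p.round(4))
a=float(__import__("sys").argv[1]) # sign of tool y vs lamp y
z=-R[:,2];y=a*R[:,1];x=np.cross(y,z)
g=p+.0162*z;L=g+.091*x-.026*z;c,q=np.cos(np.radians(40)),np.sin(np.radians(40))
b=c*x-q*z;bz=q*x+c*z;d=np.array([.5755,-.0126,.018])-L
print("ring in lens",np.dot(d,b),np.dot(d,y),np.dot(d,bz),"lens",L)
t=cams.capture("top")[0];v=cams.capture("side")[0]
n=__import__("sys").argv[2];cv2.imwrite(f"pics/{n}t.png",t);cv2.imwrite(f"pics/{n}s.png",v)
E0=g-.062*x+.012*z;E1=g+.062*x+.012*z
print("handle ends pred side",proj("side",[E0,E1]).round(),"lens px",proj("side",L).round(),proj("top",L).round())
u,w=proj("side",L)[0].astype(int)
cv2.imwrite(f"pics/{n}.png",np.hstack([cv2.resize(v[max(0,w-90):max(0,w-90)+180,max(0,u-120):max(0,u-120)+240],(480,360)),cv2.resize(t[100:310,200:360],(320,360))]))
E
python3 beam.py -1 L
```

```text
[0.6108 0.1586 0.1015]
ring in lens 0.11158356733272022 -0.0005695442768166231 -0.002546615059713128 lens [0.59267127 0.06944592 0.09169747]
handle ends pred side [[306. 113.]
 [306. 146.]] lens px [[305. 165.]] [[235. 179.]]
```

View pics/L.png

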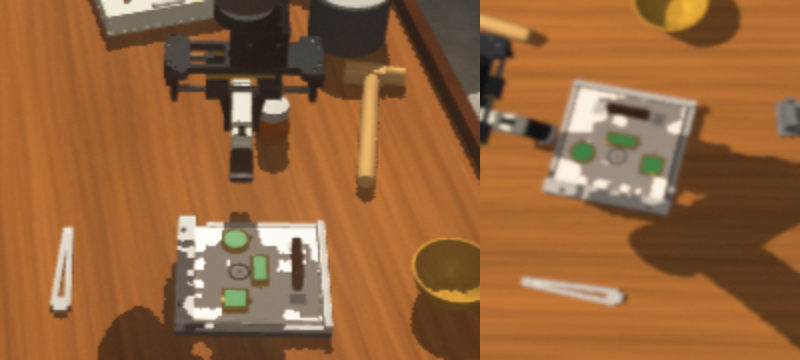

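The lens appears at side px (306,164) against a predicted (305,165), so the lamp is level and on the ring. Holding here.

Request:
{"op": "play_rows", "data": {"commands": "0 0 0 0 0 0;0 0 0 0 0 0;0 0 0 0 0 0;0 0 0 0 0 0;0 0 0 0 0 0;0 0 0 0 0 0;0 0 0 0 0 0;0 0 0 0 0 0;0 0 0 0 0 0;0 0 0 0 0 0;0 0 0 0 0 0;0 0 0 0 0 0;0 0 0 0 0 0;0 0 0 0 0 0;0 0 0 0 0 0;0 0 0 0 0 0;0 0 0 0 0 0;0 0 0 0 0 0;0 0 0 0 0 0;0 0 0 0 0 0"}}

```text
time_s: 41.15
tcp_pos: [0.6102, 0.159, 0.1008]
ee_rot: [[-0.199, -0.98, -0.0], [-0.98, 0.199, -0.0], [0.0, -0.0, -1.0]]
wrist_force: [0.4, -0.2, -1.5]
gripper_width: 0.296
gripper_force: 30.0
```

Request:
{"op": "play_rows", "data": {"commands": "0 0 0 0 0 0;0 0 0 0 0 0;0 0 0 0 0 0;0 0 0 0 0 0;0 0 0 0 0 0;0 0 0 0 0 0;0 0 0 0 0 0;0 0 0 0 0 0;0 0 0 0 0 0;0 0 0 0 0 0;0 0 0 0 0 0;0 0 0 0 0 0;0 0 0 0 0 0;0 0 0 0 0 0;0 0 0 0 0 0;0 0 0 0 0 0;0 0 0 0 0 0;0 0 0 0 0 0;0 0 0 0 0 0;0 0 0 0 0 0"}}

```text
time_s: 43.15
tcp_pos: [0.6103, 0.159, 0.1008]
ee_rot: [[-0.199, -0.98, 0.0], [-0.98, 0.199, -0.0], [0.0, -0.0, -1.0]]
wrist_force: [-0.2, 0.1, -1.0]
gripper_width: 0.297
gripper_force: 30.0
```

Request:
{"op": "play_rows", "data": {"commands": "0 0 .5 0 0 0;0 0 .5 0 0 -.3;-.01 -.574 0 0 0 -.9;-.01 -.574 0 0 0 -.9;-.01 -.574 0 0 0 -.9;-.01 -.574 0 0 0 -.9;-.01 -.574 0 0 0 -.9;-.01 -.574 0 0 0 -.9;-.01 -.574 0 0 0 -.9;-.01 -.574 0 0 0 -.9;-.01 -.574 0 0 0 -.9;-.01 -.574 0 0 0 -.9;-.01 -.574 0 0 0 -.9;-.01 -.574 0 0 0 -.9;-.01 -.574 0 0 0 -.9;-.01 -.574 0 0 0 -.9;-.01 -.574 0 0 0 -.9;-.01 -.574 0 0 0 -.9;-.01 -.574 0 0 0 -.9;-.01 -.574 0 0 0 -.9"}}

```text
time_s: 45.15
tcp_pos: [0.6048, -0.1517, 0.1308]
ee_rot: [[-0.445, 0.896, -0.0], [0.896, 0.445, 0.0], [0.0, -0.0, -1.0]]
wrist_force: [0.4, 0.9, -1.0]
gripper_width: 0.296
gripper_force: 30.0
```

Request:
{"op": "play_rows", "data": {"commands": "-.04 -.574 0 0 0 -.9;-.04 -.574 0 0 0 -.9;0 0 -.5 0 0 -.3;0 0 -.5 0 0 0;0 0 0 0 0 0;0 0 0 0 0 0;0 0 0 0 0 0;0 0 0 0 0 0"}}

```text
time_s: 45.95
tcp_pos: [0.6031, -0.1853, 0.1018]
ee_rot: [[-0.152, 0.988, 0.002], [0.988, 0.152, 0.0], [-0.0, 0.002, -1.0]]
wrist_force: [-0.1, 0.5, -1.7]
gripper_width: 0.296
gripper_force: 30.0
```

```bash
python3 -c "
from station import r;print(r.sense()['joints'],r.sense()['ee_rot'])"; python3 beam.py -1 R
```

```text
[-2.41827842e+00  2.84738274e+01 -7.68047019e+00 -1.44083003e-02
 -5.37526135e+01 -1.68852385e+02] [[-1.51620024e-01  9.88437507e-01  1.63183298e-03]
 [ 9.88438847e-01  1.51620008e-01  1.34070446e-04]
 [-1.14898272e-04  1.63329487e-03 -9.99998660e-01]]
[ 0.6031 -0.1853  0.1018]
ring in lens 0.11187480802637871 0.0012108728676308495 -0.002732522276724063 lens [ 0.5893038  -0.09540048  0.0920165 ]
handle ends pred side [[348. 259.]
 [325. 214.]] lens px [[319. 216.]] [[300. 181.]]
```

View pics/R.png

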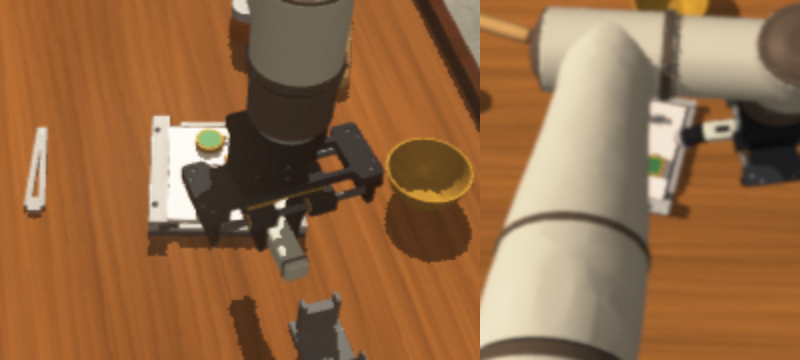

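The lamp points at the ring from the right: the tail is at side px (349,259) as predicted, and the head is at top px (300,178). Holding here.

Request:
{"op": "play_rows", "data": {"commands": "0 0 0 0 0 0;0 0 0 0 0 0;0 0 0 0 0 0;0 0 0 0 0 0;0 0 0 0 0 0;0 0 0 0 0 0;0 0 0 0 0 0;0 0 0 0 0 0;0 0 0 0 0 0;0 0 0 0 0 0;0 0 0 0 0 0;0 0 0 0 0 0;0 0 0 0 0 0;0 0 0 0 0 0;0 0 0 0 0 0;0 0 0 0 0 0;0 0 0 0 0 0;0 0 0 0 0 0;0 0 0 0 0 0;0 0 0 0 0 0"}}

```text
time_s: 48.05
tcp_pos: [0.6024, -0.1854, 0.1008]
ee_rot: [[-0.151, 0.989, -0.0], [0.989, 0.151, 0.0], [0.0, -0.0, -1.0]]
wrist_force: [-0.3, 0.1, -1.8]
gripper_width: 0.295
gripper_force: 30.0
```

Request:
{"op": "play_rows", "data": {"commands": "0 0 0 0 0 0;0 0 0 0 0 0;0 0 0 0 0 0;0 0 0 0 0 0;0 0 0 0 0 0;0 0 0 0 0 0;0 0 0 0 0 0;0 0 0 0 0 0;0 0 0 0 0 0;0 0 0 0 0 0;0 0 0 0 0 0;0 0 0 0 0 0;0 0 0 0 0 0;0 0 0 0 0 0;0 0 0 0 0 0;0 0 0 0 0 0;0 0 0 0 0 0;0 0 0 0 0 0;0 0 0 0 0 0;0 0 0 0 0 0"}}

```text
time_s: 50.05
tcp_pos: [0.6025, -0.1854, 0.1008]
ee_rot: [[-0.151, 0.989, -0.0], [0.989, 0.151, 0.0], [0.0, -0.0, -1.0]]
wrist_force: [0.2, -0.5, -1.8]
gripper_width: 0.297
gripper_force: 30.0
```

Request:
{"op": "play_rows", "data": {"commands": "0 0 .5 0 0 0;0 0 .5 0 0 0;.064 -.133 0 0 0 .89;.064 -.133 0 0 0 .89;.064 -.133 0 0 0 .89;.064 -.133 0 0 0 .89;.064 -.133 0 0 0 .89;.064 -.133 0 0 0 .89;.064 -.133 0 0 0 .89;.064 -.133 0 0 0 .89;.064 -.133 0 0 0 .89;.064 -.133 0 0 0 .89;.064 -.133 0 0 0 .89;.064 -.133 0 0 0 .89;.064 -.133 0 0 0 .89;.064 -.133 0 0 0 .89;.064 -.133 0 0 0 .89;.064 -.133 0 0 0 .89;.064 -.133 0 0 0 .89;.064 -.133 0 0 0 .89"}}

```text
time_s: 52.05
tcp_pos: [0.637, -0.2573, 0.1307]
ee_rot: [[-0.549, -0.836, -0.0], [-0.836, 0.549, -0.0], [0.0, 0.0, -1.0]]
wrist_force: [-0.3, -0.1, -2.7]
gripper_width: 0.293
gripper_force: 30.0
```

Request:
{"op": "play_rows", "data": {"commands": ".064 -.133 0 0 0 .89;.064 -.133 0 0 0 .89;.064 -.133 0 0 0 .89;.064 -.133 0 0 0 .89;.064 -.133 0 0 0 .89;0 0 -.3 0 0 0;0 0 -.3 0 0 0;0 0 0 0 0 0;0 0 0 0 0 0;0 0 0 0 0 0"}}

```text
time_s: 53.05
tcp_pos: [0.6468, -0.2771, 0.113]
ee_rot: [[0.08, -0.997, 0.0], [-0.997, -0.08, -0.001], [0.001, -0.0, -1.0]]
wrist_force: [0.0, -0.2, -2.3]
gripper_width: 0.294
gripper_force: 30.0
```

```bash
python3 - <<'E'
from station import r
s=r.sense();print(s["tcp_pos"],s["ee_rot"][:,1])
import numpy as np;print(np.degrees(np.arctan2(s["ee_rot"][1,1],s["ee_rot"][0,1])))
E
python3 beam.py -1 C
```

```text
[ 0.64679307 -0.27714617  0.11298104] [-9.96779766e-01 -8.01870811e-02 -3.61583810e-04]
-175.40068045795397
[ 0.6468 -0.2771  0.113 ]
ring in lens -0.22152993642941154 -0.049884648835966106 -0.2967994956847697 lens [ 0.65409418 -0.36786001  0.10324795]
handle ends pred side [[358. 241.]
 [381. 291.]] lens px [[383. 314.]] [[409. 157.]]
```

View pics/C.png

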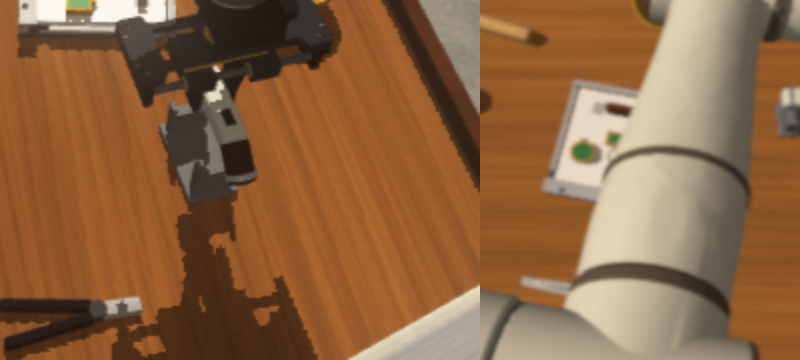

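The lamp sits above the cradle with its head at side px (383,314) as predicted. Lowering it.

Request:
{"op": "play_rows", "data": {"commands": "-.01 0 -.5 0 0 .05;0 0 -.5 0 0 0;0 0 -.4 0 0 0;0 0 -.4 0 0 0;0 0 -.3 0 0 0;0 0 -.2 0 0 0;0 0 0 0 0 0;0 0 0 0 0 0;0 0 0 0 0 0;0 0 0 0 0 0"}}

```text
time_s: 54.15
tcp_pos: [0.6467, -0.2773, 0.0446]
ee_rot: [[0.088, -0.996, 0.002], [-0.996, -0.088, -0.001], [0.001, -0.001, -1.0]]
wrist_force: [0.1, -0.1, -1.1]
gripper_width: 0.294
gripper_force: 30.0
```

Request:
{"op": "play_rows", "data": {"commands": "0 0 -.06 0 0 0;0 0 -.04 0 0 0;0 0 -.02 0 0 0;0 0 0 0 0 0;0 0 0 0 0 0;0 0 0 0 0 0;0 0 0 0 0 0"}}

```text
time_s: 54.85
tcp_pos: [0.6464, -0.2772, 0.0408]
ee_rot: [[0.088, -0.996, 0.0], [-0.996, -0.088, -0.001], [0.001, -0.0, -1.0]]
wrist_force: [-2.1, 2.0, 4.2]
gripper_width: 0.295
gripper_force: 30.0
```

Request:
{"op": "play_rows", "data": {"commands": "0 0 0 0 0 0;0 0 0 0 0 0;0 0 0 0 0 0;0 0 0 0 0 0;0 0 0 0 0 0;0 0 .3 0 0 0;0 0 .6 0 0 0;0 0 1 0 0 0;0 0 1 0 0 0;0 0 1 0 0 0;0 0 1 0 0 0;-1 0 0 0 0 0;-1 0 0 0 0 0;-1 0 0 0 0 0;-1 0 0 0 0 0;-1 0 0 0 0 0;-1 0 0 0 0 0;-1 0 0 0 0 0;0 0 0 0 0 0;0 0 0 0 0 0", "grip": 62}}

```text
time_s: 56.85
tcp_pos: [0.4365, -0.2775, 0.1885]
ee_rot: [[0.088, -0.996, 0.002], [-0.996, -0.088, -0.001], [0.002, -0.002, -1.0]]
wrist_force: [-0.2, -0.8, -0.0]
gripper_width: 0.713
gripper_force: 0.0
```

Run:
```python
from h import *
t=cams.capture("top")[0];s=cams.capture("side")[0]
cv2.imwrite("pics/s9.png",s);cv2.imwrite("pics/t9.png",t)
G=((18,90,50),(90,255,255))
for n,p,B in(("top",t,((240,160,262,225),(285,180,310,225),(262,160,285,225))),):
  for b in B:
    try: q=blob(n,p,*G,b,.027);print(n,q["rect"],q["size"],q["ang"],q["area"])
    except Exception as x:print(n,b,x)
print("lamp",blob("top",t,(0,0,150),(180,80,255),(335,150,395,185),.069,3))
cv2.imwrite("pics/l9.png",np.hstack([cv2.resize(t[130:260,220:440],(420,248)),cv2.resize(s[165:345,250:420],(380,400))[:400]]) if 0 else np.vstack([cv2.resize(t[130:260,220:440],(500,295)),cv2.resize(s[170:340,250:538],(500,295))]))
```

```text
top [581.2  35.4] [33.  32.4] 1.8 111.0
top (285, 180, 310, 225) max() iterable argument is empty
top [599.8 -18. ] [44.1 20.5] 79.6 97.5
lamp {'rect': array([ 647.5, -275.4]), 'size': array([ 27.1, 123.7]), 'cor': [[627.9000244140625, -215.1999969482422], [640.2000122070312, -338.29998779296875], [667.0999755859375, -335.6000061035156], [654.9000244140625, -212.5]], 'cen': array([ 646.9, -276. ]), 'ang': 5.7, 'area': 384.5}
```

View pics/l9.png

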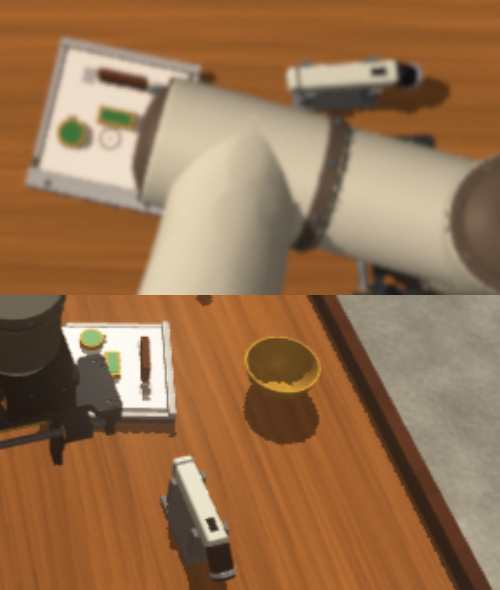

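Request:
{"op": "play_rows", "data": {"commands": "-.1 -1 0 0 0 0;-.1 -1 0 0 0 0;-.1 -1 0 0 0 0;-.1 -1 0 0 0 0;-.1 -1 0 0 0 0;-.1 -1 0 0 0 0;0 0 0 0 0 0;0 0 0 0 0 0"}}

```text
time_s: 57.75
tcp_pos: [0.4187, -0.4576, 0.1862]
ee_rot: [[0.087, -0.996, -0.001], [-0.996, -0.087, 0.0], [-0.0, 0.001, -1.0]]
wrist_force: [-1.2, 0.3, 0.0]
gripper_width: 0.713
gripper_force: 0.0
```

Run:
```python
from h import *
t=cams.capture("top")[0];s=cams.capture("side")[0]
G=((18,90,50),(90,255,255))
for n,p,B in(("top",t,((240,160,262,225),(270,198,310,225),(262,160,285,195))),("side",s,((285,175,312,207),(285,212,320,240),(305,192,335,225)))):
  for b in B:
    try: q=blob(n,p,*G,b,.027);print(n,q["rect"],q["size"],q["ang"],q["area"])
    except Exception as x:print(n,b,x)
cv2.imwrite("pics/l10.png",np.vstack([cv2.resize(t[130:260,220:440],(500,295)),cv2.resize(s[170:340,250:538],(500,295))]))
```

```text
top [581.2  35.4] [33.  32.4] 1.8 111.0
top [550.2 -58.3] [10.9 29.5] 1.1 35.0
top [599.7 -17.7] [44.7 21.4] 78.3 102.0
side (285, 175, 312, 207) max() iterable argument is empty
side [604.4 -35.8] [10.9  6.3] 51.1 3.5
side [605.1 -34.1] [13.8  6.7] 56.9 3.5
```

View pics/l10.png

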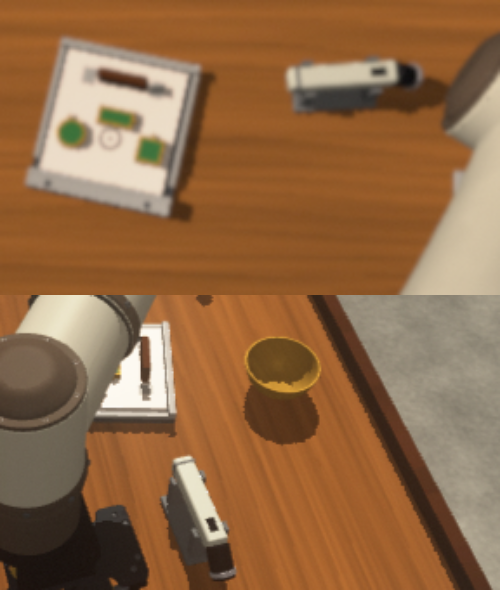

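All three pendants are on the board, the board is home, and the lamp lies level in its cradle at top px (375,163). The small square reading came only from the crop box cutting it off. Handing in.

```bash
python3 -c "
from station import r;print(r.finish_job())"
```

```text
the job is handed in; nothing more can be done
None
```

I handed the job in at about 58 s: the board is home, all three pendants present (no oval in this run) lie flat on it, the ring was lit from left then right, and the lamp is back in its cradle; the hand-in gave no verdict.

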